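# Run the key-shop inspection microscope up to its focus stop

### The job

Bring the inspection microscope into focus on the brass lock cylinder: with the fingertips press down the red plate in the middle of its carriage to free the brake, keep it pressed while you push the carriage along the rail right up against the orange stop, then lift off so that the brake holds it there. Nothing needs gripping: never force the carriage along with the brake on, do not touch the microscope or the orange stop, and do not lift or shift the lock cylinders or the other things on the bench.

Things in the scene. Friction and masses are not known exactly. Their poses are not given: they have to be found in the camera images.
- inspection_bench: Grey base plate, 150 x 335 x 8 mm, fixed on the workbench, turned about the vertical. Origin: on the workbench, near its middle. An aluminium rail, top 30 mm high, runs along its y axis, 30 mm to the +x side of the origin, and carries the microscope carriage; the specimen stage (top 57.5 mm high) is at the -y end. To its left stand a sheet guard and a tool crate: cross them 0.35 m up.
- plate_top (a point): Centre of the top of the red press plate in the middle of the carriage, 34 mm across the rail x 40 mm along it; 56 mm above the workbench when up; it sinks with the plate and travels with the carriage. At both ends of the plate along the rail an aluminium horn of the carriage, 44 mm wide, stands 13 mm higher than the plate; 46 mm clear between the horns.
- press_plate (a joint): How far the red plate is pressed down, m. 0 = up, brake on; 0.007 = lower limit. A spring resists with 6 N at the top, 9.5 N at the limit. The brake is off from 1 mm down; 3 to 6 mm is a good working depth. Let go, it springs up and the brake grips again (holds about 20 N).
- carriage (a joint): Travel of the carriage along the rail, m, growing towards the orange stop (-y of the bench). With the brake off it takes 1 to 2 N to push: a fingertip that presses the plate drags it along and, after some play, pushes it by the horn on the stop's side.
- bumper (a point): Middle of the small steel bumper face at the carriage's end towards the stop: 42 mm ahead of the plate's centre along the rail, 37.5 mm above the workbench.
- stop_face (a point): Middle of the orange stop block's face that the bumper meets, 37.5 mm above the workbench, over the rail's middle; y axis points back to the carriage. The stop is rigid; its place on the rail varies. The level line from bumper to stop_face is the direction and length of the push, 50 to 110 mm.
- focus_stop: The orange stop block clamped on the rail: 54 mm across the rail, 16 mm along it, top 52 mm high, with a black thumbscrew on its +x side. Origin: at workbench level below its middle. The robot should not touch it.
- microscope (a point): White and black microscope, 125 mm long, 35 mm thick, in a ring on the carriage's -x side (bench axes), parallel to the rail. This point: on its axis beside the plate's middle, 66 mm from it, 66 mm above the workbench; its near side is 45 mm from the plate's centre line; the ring's top is 93 mm high. Not to be touched.
- brass_cylinder: Brass lock cylinder (41 x 70 x 17 mm) lying loose on the specimen stage between four pins, the thing under inspection. Origin: middle of its underside. To be left alone.
- steel_cylinder: Steel-grey lock cylinder (41 x 65 x 17 mm) lying loose on the base plate next to the stage. Origin: middle of its underside. To be left alone.
- eye_loupe: Black eye loupe, 38 mm wide, 32 mm high, loose to the left of the bench plate. Origin: middle of its underside.
- brass_padlock: Brass padlock, 66 x 42 x 15 mm, loose to the left of the bench plate. Origin: middle of its underside.
- oil_bottle: Small amber dropper bottle, 34 mm wide, 102 mm high, loose to the left of the bench plate near the workbench's front edge. Origin: middle of its underside.

How it is judged:
On the way, in this order (a step that is already met when the one before it is completed fails the run):
1. the red plate is pressed down while the carriage still stands where it was (value of joint press_plate above 0.0015 m and distance of bumper from where it was at the start of the episode below 0.005 m), for 0.1 s.
2. the carriage is against the orange stop with the plate still pressed (y of bumper in the frame of stop_face between -0.003 and 0.0025 m and value of joint press_plate above 0.0015 m), for 0.1 s.
At the end, for the whole second after the job is handed in: The carriage's bumper rests within 2.5 mm of the orange stop's face, the red plate is up again (brake on), the carriage is at rest, and every loose thing lies within 8 mm of where it was (y of bumper in the frame of stop_face between -0.003 and 0.0025 m and value of joint press_plate below 0.0008 m and velocity of joint carriage between -0.005 and 0.005 m/s and distance of each of brass_cylinder, steel_cylinder, eye_loupe, brass_padlock, oil_bottle from where it was at the start of the episode below 0.008 m); the robot touches nothing.
It fails at once if the carriage was forced along while its brake was on (plate not pressed) (value of joint press_plate below 0.0008 m and (velocity of joint carriage above 0.02 m/s or velocity of joint carriage below -0.02 m/s)).
It fails at once if the microscope was touched with more than 1 N (contact force between any of carriage_c12, carriage_c13 and the fingers above 1 N or contact force between any of carriage_c12, carriage_c13 and the arm above 1 N).
It fails at once if the orange stop was touched by the robot with more than 2 N (contact force between focus_stop and the fingers above 2 N or contact force between focus_stop and the arm above 2 N).
It fails at once if a lock cylinder or another loose thing on the bench was moved more than 8 mm or lifted (distance of any of brass_cylinder, steel_cylinder, eye_loupe, brass_padlock, oil_bottle from where it was at the start of the episode above 0.008 m).
It also fails if it takes over 45 s, if anything falls off the work surface, if the arm or the gripper's body presses on something with over 40 N, if the wrist force passes 120 N, or if a joint passes its speed limit or range.

### The arm

A 6-joint arm with a two-finger parallel gripper is mounted at the origin on a cart in front of the work surface, level with it; the furniture and walls round the work are solid. World frame = base frame: x ahead of the robot, y to its left, z up, the work surface at z = 0. Lengths are in m, angles in rad, forces in N, time in s.
With the tool pointing down it reaches from about 0.35 to 0.875 m from the base axis. Payload 4.2 kg.
Tool frame: the origin (TCP) lies midway between the tips of the shut fingers; the grasp point (between the pads) lies 19 mm behind it (arm.tcp_to_grasp is the distance from the TCP to the grasp point, in m); z points along the fingers, y is the line along which they close (so a half turn about z gives the same grasp; the last joint's range is limited). The gripper opens to 85 mm and grips with 20 to 120 N. Pads are 22 mm wide; open, the fingers measure 114 mm over their backs; the gripper's body (76 mm by 85 mm) begins 54 mm behind the grasp point. The pads swing forward as they close: fully open they stand 13 mm farther back than shut.
Start: joints at [1.562, 0.385, 0.008, 0, -1.194, -0.259], TCP at [0.165, 0.603, 0.231] pointing down, gripper open.
Joint ranges: [-3.14, 3.14], [-1.21, 2.06], [-1.07, 1.41], [-3.16, 2.05], [-2.99, -0.16], [-3.1, 3.1]. Speed limits (rad/s): [2.79, 2.79, 3.14, 3.14, 3.14, 3.14].

### API

Orientations are given as [roll, pitch, yaw] about the fixed x, y, z axes, in that order (R = Rz(yaw) Ry(pitch) Rx(roll)).
In Python, from plant import arm gives the robot as it stands.
- The arm moves only by the shell command python3 -m jog 'ROWS'. ROWS is JSON, a list of rows, each a list of 3 entries, a list of its own where there are three numbers: the finger opening in cm, from 0 to 8.54, then the shift along the world's x, y, z in cm, then the turn about the world's z in rad. In form: [[jaw, [x, y, z], spin], ...]. A call has 1 to 8 rows; each row shifts and turns the commanded pose from where the row before left it; what a row does not reach is not made up. A row lasts 1/8 s, in which the tool goes at most 62.5 mm and 10.7 degrees, less where a joint would pass 70% of its speed; a pose out of reach is approached as far as the arm can. A call is refused whole if a number of a shift passes 6.25 or a number of a turn 0.188, either way. A call with a gripper value outside its range is refused whole. The fingers move at their own pace and stop on an object; the grip force is fixed at half the most. Time passes only in rows, so rows that do not move let the fingers close. It gives the time, the measured TCP pose, the force, the opening and the grip force at its end, in the units of the state.
- arm.sense(): the state, without advancing time (a new reading comes with each control period).
- arm.capture(name): name is "side" or "top" or "wrist"; returns a dict with "frame" (420x560x3 uint8, blue, green, red), "K" (3x3 intrinsics, pixels), "R" (3x3) and "t" (3): a world point X has camera coordinates R X + t. Camera axes: x right, y down, z forward; pixel columns grow to the right and rows downward; lengths in m; the calibration is good to about 2 mm. A picture is of the moment at which its call begins. There is no depth.
- arm.job_done(): hands the job in; it is judged then, once.
The state is a dict: "time": time; "joint_positions": joint angles; "joint_vel": joint speeds; "joint_efforts": joint torques, N m; "tcp_pos": TCP position; "eef_rot": TCP orientation; "ft_force": force on the tool from outside, world axes, zero at the start; "torque": the same for the moment, N m; "opening": finger opening in m; "gripper_force": force on a finger pad.
Only numpy, scipy, OpenCV 4.12 (cv2) and the standard library are available. Lean on these libraries where they do the work, as an engineer would, in place of code of your own. Each camera call takes 0.05 s, during which the arm holds its last target. There are 200 camera calls.

## Working session

There is one attempt and no reset: what is moved stays moved. The work goes in short steps, Python scripts to look and compute and a shell command to move; the robot and the scene stay as the last step left them, time stands still between calls to the robot, and variables do not carry over. Pictures are saved under pics/ and viewed, at most 10 in all, crops included, and the job is handed in when it is done.

```bash
mkdir -p pics; ls; python3 - <<'E'
from plant import arm
import cv2,numpy as np
for n in("top","side"):
    c=arm.capture(n);cv2.imwrite(f"pics/{n}0.png",c["frame"]);np.savez(f"{n}0.npz",**c)
    print(n,c["K"].round(1).tolist(),c["R"].round(3).tolist(),c["t"].round(3).tolist())
s=arm.sense();print(s["tcp_pos"],s["eef_rot"],s["ft_force"],s["time"])
E
```

```text
pics
top [[488.7, 0.0, 282.3], [0.0, 488.7, 208.6], [0.0, 0.0, 1.0]] [[0.078, -0.997, 0.001], [-0.965, -0.076, -0.252], [0.251, 0.019, -0.968]] [-0.156, 0.569, 0.83]
side [[451.2, 0.0, 280.2], [0.0, 451.2, 214.5], [0.0, 0.0, 1.0]] [[0.328, -0.945, -0.012], [-0.678, -0.227, -0.7], [0.658, 0.238, -0.714]] [-0.291, 0.386, 0.672]
[0.16521872 0.60223793 0.23033717] [ 3.13964092e+00 -1.09537593e-04 -2.67970656e-01] [-0.48892674  0.79119893 -0.01078077] 0.1
```

View pics/top0.png

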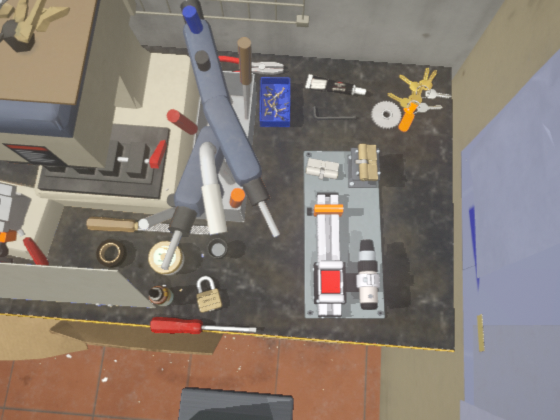

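View pics/side0.png

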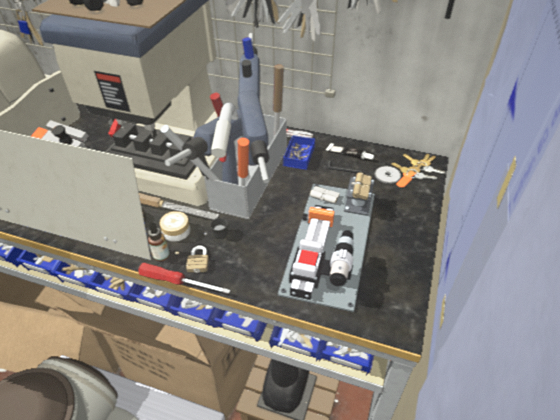

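The top view shows the red plate at about (330,282), the orange stop at (328,210), and the microscope to the right at (368,275). The side view shows the plate at (309,258) and the stop at (320,213). Next I'll measure them from both views.

```bash
cat > h.py <<'E'
import cv2,numpy as np
def mask(f,kind):
    h=cv2.cvtColor(f,cv2.COLOR_BGR2HSV);H,S,V=cv2.split(h)
    return (((H<5)|(H>172))&(S>170)&(V>90) if kind=="red" else (H>7)&(H<18)&(S>170)&(V>130)).astype(np.uint8)*255
def blobs(f,kind,box):
    m=mask(f,kind);z=np.zeros_like(m);x0,y0,x1,y1=box;z[y0:y1,x0:x1]=m[y0:y1,x0:x1]
    cs,_=cv2.findContours(z,cv2.RETR_EXTERNAL,cv2.CHAIN_APPROX_NONE)
    return max(cs,key=cv2.contourArea)
def ray(c,p,z):
    R,t,K=c["R"],c["t"],c["K"];o=-R.T@t
    d=R.T@np.linalg.inv(K)@np.array([p[0],p[1],1.]);return o+d*(z-o[2])/d[2]
def tri(c1,p1,c2,p2):
    P=[c["K"]@np.c_[c["R"],c["t"]] for c in(c1,c2)]
    X=cv2.triangulatePoints(P[0],P[1],np.float64(p1).reshape(2,1),np.float64(p2).reshape(2,1));return (X[:3]/X[3]).ravel()
E
python3 - <<'E'
from h import *
T=dict(np.load("top0.npz"));S=dict(np.load("side0.npz"))
r={}
for n,c,b1,b2 in(("top",T,(300,255,350,310),(300,195,350,225)),("side",S,(290,240,330,275),(295,200,340,230))):
    for k,b in(("red",b1),("or",b2)):
        q=blobs(c["frame"],k,b);rc=cv2.minAreaRect(q);r[n,k]=rc
        print(n,k,cv2.contourArea(q),rc,cv2.boundingRect(q))
        z=.056 if k=="red" else .052
        pts=cv2.boxPoints(rc);print(" centre",ray(c,rc[0],z).round(4),[ray(c,p,z)[:2].round(4).tolist() for p in pts])
print("tri red",tri(T,r["top","red"][0],S,r["side","red"][0]))
# bench plate axis from rail/plate edges in top
for a in [(304,152),(380,152),(385,318),(305,318)]: print(a,ray(T,a,.008).round(3))
E
```

```text
top red 338.0 ((330.5, 281.5), (21.0, 17.0), 90.0) (322, 271, 18, 22)
 centre [ 0.4549 -0.2082  0.056 ] [[0.4727, -0.1918], [0.4751, -0.2227], [0.4373, -0.2245], [0.4349, -0.194]]
top or 23.0 ((328.5, 205.5), (1.0, 27.0), 90.0) (315, 205, 28, 2)
 centre [ 0.5982 -0.1971  0.052 ] [[0.5972, -0.1716], [0.6012, -0.2226], [0.5993, -0.2227], [0.5952, -0.1717]]
side red 4.5 ((305.173095703125, 261.1346130371094), (12.159199714660645, 2.1572775840759277), 11.309932708740234) (299, 259, 13, 5)
 centre [ 0.4462 -0.2051  0.056 ] [[0.4427, -0.1936], [0.4479, -0.1928], [0.4497, -0.2166], [0.4444, -0.2173]]
side or 0.0 ((326.5, 219.0), (1.0, 0.0), 180.0) (326, 219, 2, 1)
 centre [ 0.5729 -0.2141  0.052 ] [[0.5733, -0.2151], [0.5733, -0.2151], [0.5726, -0.2131], [0.5726, -0.2131]]
tri red [ 0.45464323 -0.20634158  0.04728597]
(304, 152) [ 0.72  -0.144  0.008]
(380, 152) [ 0.732 -0.3    0.008]
(385, 318) [ 0.4   -0.318  0.008]
(305, 318) [ 0.389 -0.169  0.008]
```

```bash
python3 -m jog '[[0,[0,0,6.2],0],[0,[0,0,6.2],0.04],[0,[0,0,1],0.05],[0,[3.3,-5,0],0.05],[0,[3.3,-5,0],0.05],[0,[3.3,-5,0],0.05],[0,[3.3,-5,0],0.05],[0,[3.3,-5,0],0.05]]'
```

```text
time: 1.1
tcp_pos: [0.3309, 0.3508, 0.365]
eef_rot: [3.141, 0.0, 0.074]
ft_force: [1.0, -0.3, -0.4]
opening: 0.0004
gripper_force: 0.0
```

```bash
python3 -m jog '[[0,[1.6,-6,0],0],[0,[1.6,-6,0],0],[0,[1.6,-6,0],0],[0,[1.6,-6,0],0],[0,[1.6,-6,0],0]]' && python3 -m jog '[[0,[0.8,-5,0],0],[0,[0.8,-5,0],0],[0,[0.8,-5,0],0],[0,[0.8,-5,0],0],[0,[0.8,-5,0],0],[0,[0,0,-6],0],[0,[0,0,-6],0],[0,[0,0,0],0]]' && python3 - <<'E'
from plant import arm
import cv2,numpy as np
c=arm.capture("wrist");cv2.imwrite("pics/w1.png",c["frame"]);np.savez("w1.npz",**c)
print(-c["R"].T@c["t"],c["R"].round(2).tolist())
E
```

```text
time: 1.72
tcp_pos: [0.4101, 0.0507, 0.3653]
eef_rot: [-3.141, -0.0, 0.073]
ft_force: [0.9, 0.3, 0.6]
opening: -0.0003
gripper_force: 0.0
time: 2.72
tcp_pos: [0.4467, -0.1969, 0.2408]
eef_rot: [-3.139, 0.012, 0.071]
ft_force: [-0.5, 0.1, 1.2]
opening: 0.0001
gripper_force: 0.0
[ 0.52775197 -0.19079056  0.38297988] [[0.07, -1.0, -0.0], [-0.94, -0.07, 0.32], [-0.32, -0.02, -0.95]]
```

View pics/w1.png

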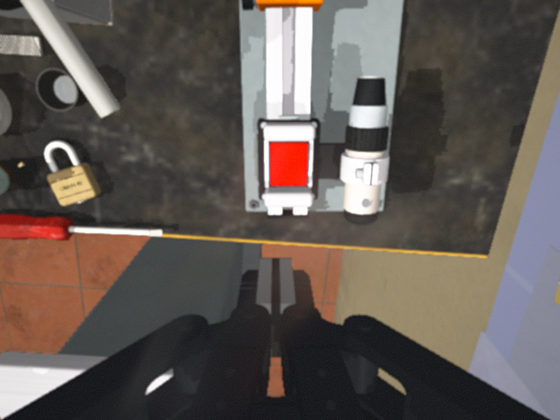

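The wrist view shows the red plate at about (288,164) and the stop at the top edge near (290,4). The microscope is at (365,150). I'll take a second view further ahead.

```bash
python3 -m jog '[[0,[5,0,0],0],[0,[0,0,0],0],[0,[0,0,0],0]]' && cat > m.py <<'E'
from plant import arm
from h import *
c=arm.capture("wrist");cv2.imwrite("pics/w2.png",c["frame"]);np.savez("w2.npz",**c)
W=dict(np.load("w1.npz"));r={}
for n,d in(("w1",W),("w2",c)):
    q=blobs(d["frame"],"red",(250,100,330,330));r[n]=cv2.minAreaRect(q)
    print(n,r[n],[ray(d,p,.056)[:2].round(4).tolist() for p in cv2.boxPoints(r[n])],ray(d,r[n][0],.056).round(4))
    q=blobs(d["frame"],"or",(240,0,340,140));rc=cv2.minAreaRect(q);print(" orange",rc,cv2.boundingRect(q))
    print([ray(d,p,.052)[:2].round(4).tolist() for p in cv2.boxPoints(rc)])
print(tri(W,r["w1"][0],c,r["w2"][0]),arm.sense()["tcp_pos"])
E
python3 m.py
```

```text
time: 3.15
tcp_pos: [0.5015, -0.1973, 0.2477]
eef_rot: [3.14, -0.004, 0.073]
ft_force: [-0.2, -0.1, 0.5]
opening: 0.0
gripper_force: 0.0
w1 ((288.4999694824219, 163.49998474121094), (36.99999237060547, 42.99999237060547), 0.0) [[0.4346, -0.1917], [0.4743, -0.189], [0.4766, -0.2219], [0.437, -0.2259]] [ 0.456  -0.2071  0.056 ]
 orange ((289.5, 4.5), (9.0, 65.0), 90.0) (257, 0, 66, 10)
[[0.5865, -0.1711], [0.5901, -0.2231], [0.5837, -0.2238], [0.58, -0.1715]]
w2 ((282.0, 221.0), (36.0, 34.0), 90.0) [[0.4723, -0.1891], [0.4746, -0.2217], [0.4372, -0.2251], [0.4348, -0.1915]] [ 0.455  -0.2068  0.056 ]
 orange ((307.5, 78.5), (1.0, 9.0), 90.0) (303, 78, 10, 2)
[[0.5881, -0.2149], [0.5887, -0.2228], [0.5879, -0.2229], [0.5873, -0.215]]
[ 0.45744191 -0.20663454  0.06248467] [ 0.50086285 -0.19730994  0.24738223]
```

View pics/w2.png

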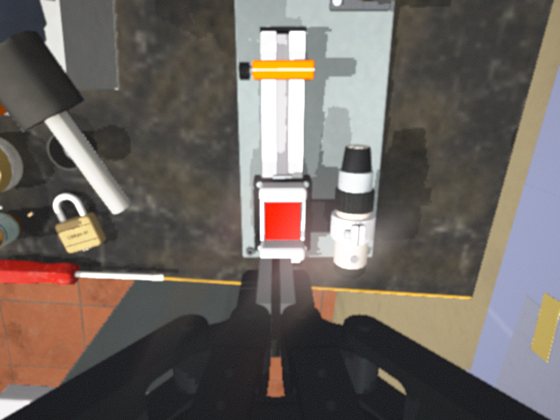

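The second view shows the stop at rows 60–80 around column 283, and the plate at (282,221). The plate is near (0.4555,-0.207) and the stop face near x=0.588. The push direction is about 0.073 rad, over roughly 90 mm.

```bash
python3 -m jog '[[0,[-4,-0.9,0],0],[0,[0,0,-5],0],[0,[0,0,-5],0],[0,[0,0,-4],0],[0,[0,0,0],0],[0,[0,0,0],0]]'; python3 - <<'E'
from plant import arm
import cv2,numpy as np
o=[]
for n,b in(("top",(270,150,410,340)),("side",(250,170,390,310))):
    f=arm.capture(n)["frame"];x0,y0,x1,y1=b;o.append(cv2.resize(f[y0:y1,x0:x1],(400,560)if n=="top" else (400,560)))
cv2.imwrite("pics/c1.png",cv2.hconcat(o));s=arm.sense();print(s["tcp_pos"],s["ft_force"])
E
```

```text
time: 3.95
tcp_pos: [0.4617, -0.2067, 0.1076]
eef_rot: [3.14, -0.004, 0.073]
ft_force: [0.6, -0.1, -0.9]
opening: -0.0003
gripper_force: 0.0
[ 0.4619395  -0.20658133  0.10775659] [-0.26758922  0.44867008 -0.1988043 ]
```

View pics/c1.png

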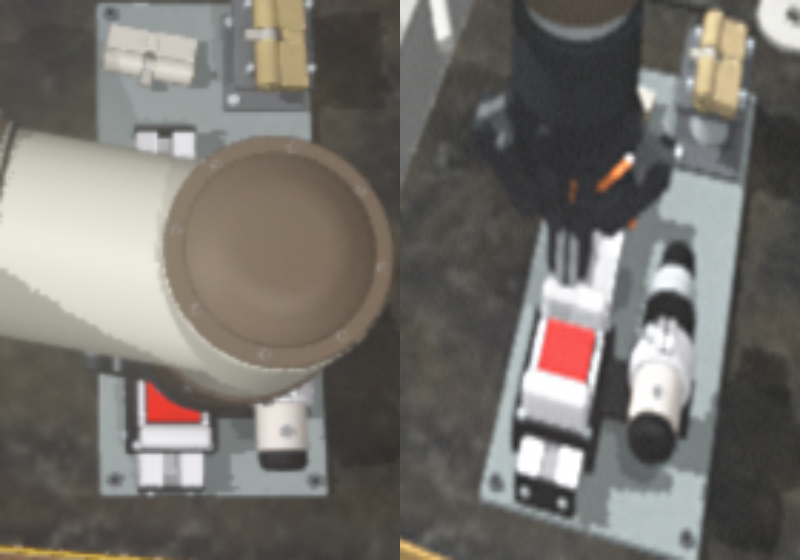

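```bash
python3 - <<'E'
from h import *
from plant import arm
c=dict(np.load("side0.npz"));tcp=np.array([.4619,-.2066,.1077]);n=np.array([np.cos(.073),np.sin(.073),0]);l=np.array([n[1],-n[0],0])
o=-c["R"].T@c["t"]
for u,v in[(570,283),(635,225),(655,205),(672,165),(600,228),(610,222)]:
    d=c["R"].T@np.linalg.inv(c["K"])@np.array([(u-400)/2.857+250,v/4+170,1])
    for off in(0,-.03):
        X=o+d*((tcp+off*n-o)@n)/(d@n);print((u,v),off,"right",((X-tcp)@l).round(3),"up",(X-tcp)[2].round(3))
print(arm.sense()["joint_positions"])
E
```

```text
(570, 283) 0 right 0.001 up -0.008
(570, 283) -0.03 right 0.006 up 0.027
(635, 225) 0 right 0.041 up 0.043
(635, 225) -0.03 right 0.044 up 0.075
(655, 205) 0 right 0.052 up 0.059
(655, 205) -0.03 right 0.055 up 0.091
(672, 165) 0 right 0.061 up 0.086
(672, 165) -0.03 right 0.063 up 0.116
(600, 228) 0 right 0.019 up 0.035
(600, 228) -0.03 right 0.023 up 0.068
(610, 222) 0 right 0.025 up 0.041
(610, 222) -0.03 right 0.029 up 0.073
[-9.89411981e-02  3.14242717e-01 -4.51901834e-01  6.59126843e-04
 -7.99746723e-01  1.74198842e+00]
```

The knuckles would pass close to the microscope's ring. I'll turn the tool 90° so its wide side lies along the rail, and centre it on the plate.

```bash
python3 -m jog '[[0,[-0.5,0,0],-0.18],[0,[0,0,0],-0.18],[0,[0,0,0],-0.18],[0,[0,0,0],-0.18],[0,[0,0,0],-0.18],[0,[0,0,0],-0.18],[0,[0,0,0],-0.18],[0,[0,0,0],-0.18]]' && python3 -m jog '[[0,[0,0,0],-0.13],[0,[0,0,-2],0],[0,[0,0,-1.6],0],[0,[0,0,0],0],[0,[0,0,0],0]]'; python3 - <<'E'
from plant import arm
import cv2,numpy as np
o=[]
for n,b in(("side",(250,170,390,310)),("wrist",None)):
    f=arm.capture(n)["frame"]
    if b:x0,y0,x1,y1=b;f=f[y0:y1,x0:x1]
    o.append(cv2.resize(f,(400,400)))
cv2.imwrite("pics/c2.png",cv2.hconcat(o));s=arm.sense();print(s["tcp_pos"],s["ft_force"])
E
```

```text
time: 5.05
tcp_pos: [0.4565, -0.2064, 0.1072]
eef_rot: [-3.138, -0.001, -1.373]
ft_force: [0.1, 0.5, 0.5]
opening: 0.0002
gripper_force: 0.0
time: 5.68
tcp_pos: [0.4564, -0.2065, 0.0707]
eef_rot: [-3.139, -0.001, -1.497]
ft_force: [-0.4, -0.0, 0.3]
opening: -0.0001
gripper_force: 0.0
[ 0.45621828 -0.20642037  0.07052929] [ 0.72282484  0.3846675  -0.11801539]
```

View pics/c2.png

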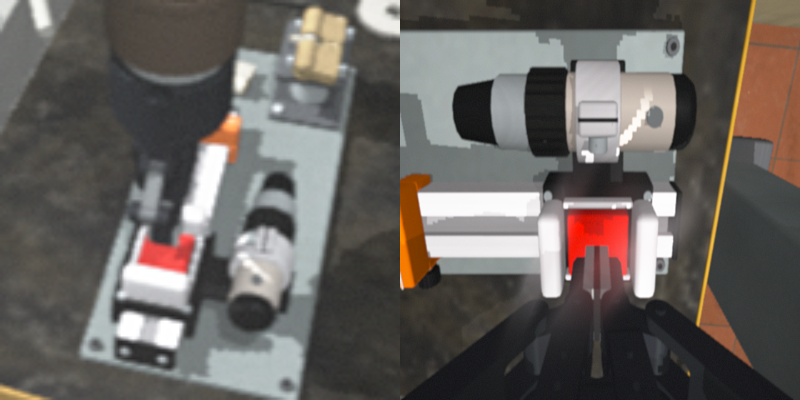

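The picture shows the fingertips above the red plate, at about (597,250), midway between the horns, and clear of the microscope.

```bash
python3 -m jog '[[0,[0,0,-1],0],[0,[0,0,-0.4],0],[0,[0,0,-0.2],0],[0,[0,0,0],0]]'; python3 -m jog '[[0,[0,0,-0.2],0],[0,[0,0,0],0]]'
```

```text
time: 6.28
tcp_pos: [0.4556, -0.2062, 0.0537]
eef_rot: [-3.141, -0.0, -1.497]
ft_force: [-0.7, 0.8, 6.7]
opening: 0.0
gripper_force: 3.4
time: 6.52
tcp_pos: [0.456, -0.2062, 0.052]
eef_rot: [-3.141, -0.0, -1.497]
ft_force: [-1.2, 2.2, 8.2]
opening: 0.0002
gripper_force: 3.8
```

```bash
python3 -m jog '[[0,[0.4,0.03,0],0],[0,[0.8,0.06,0],0],[0,[1,0.07,0],0],[0,[1,0.07,0],0],[0,[1,0.08,0],0],[0,[1,0.07,0],0],[0,[1,0.07,0],0],[0,[0.8,0.06,0],0]]'; python3 -m jog '[[0,[0.3,0.02,0],0],[0,[0.2,0.01,0],0],[0,[0,0,0],0]]'
python3 - <<'E'
from plant import arm
import cv2,numpy as np
o=[]
for n,b in(("side",(250,170,390,310)),("wrist",None)):
    f=arm.capture(n)["frame"]
    if b:x0,y0,x1,y1=b;f=f[y0:y1,x0:x1]
    o.append(cv2.resize(f,(400,400)))
cv2.imwrite("pics/c3.png",cv2.hconcat(o));s=arm.sense();print(s["tcp_pos"],s["ft_force"])
E
```

```text
time: 7.52
tcp_pos: [0.5262, -0.201, 0.0522]
eef_rot: [-3.141, -0.0, -1.497]
ft_force: [-1.8, 1.7, 7.0]
opening: -0.0003
gripper_force: 3.8
time: 7.9
tcp_pos: [0.5315, -0.2006, 0.0524]
eef_rot: [-3.14, -0.0, -1.497]
ft_force: [-2.2, 3.2, 6.8]
opening: -0.0001
gripper_force: 3.7
[ 0.53145967 -0.20064041  0.05244426] [-1.03503283  2.44881869  7.74350694]
```

View pics/c3.png

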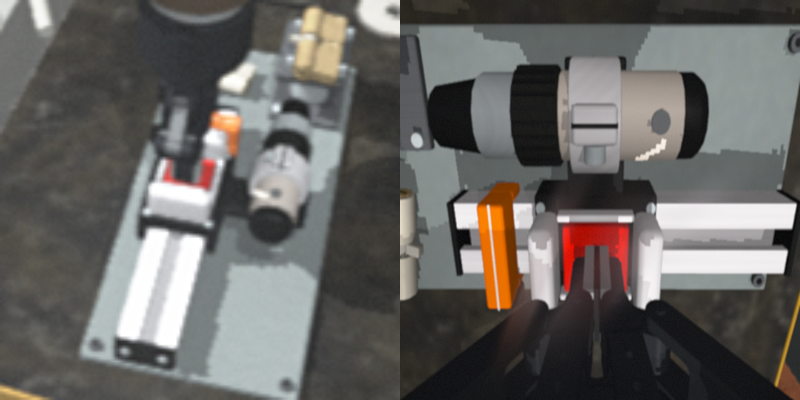

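The carriage has followed the fingertips. The wrist view shows a gap of about 10–15 mm to the stop, whose face is at column 517. I'll continue in small steps and watch the force.

```bash
python3 -m jog '[[0,[0.4,0.03,0],0],[0,[0.4,0.03,0],0],[0,[0,0,0],0]]';for i in 1 ; do python3 -m jog '[[0,[0.3,0.02,0],0],[0,[0,0,0],0]]'; python3 -m jog '[[0,[0.3,0.02,0],0],[0,[0,0,0],0]]'; python3 -m jog '[[0,[0.2,0.02,0],0],[0,[0,0,0],0]]';done
```

```text
time: 8.38
tcp_pos: [0.5397, -0.2, 0.0524]
eef_rot: [-3.139, -0.001, -1.497]
ft_force: [-0.9, 2.3, 8.1]
opening: -0.0002
gripper_force: 3.7
time: 8.62
tcp_pos: [0.5425, -0.1998, 0.0524]
eef_rot: [-3.139, -0.0, -1.497]
ft_force: [-0.5, 2.4, 7.0]
opening: 0.0001
gripper_force: 3.7
time: 8.88
tcp_pos: [0.544, -0.1997, 0.052]
eef_rot: [3.14, 0.0, -1.497]
ft_force: [-2.6, 2.4, 7.6]
opening: -0.0
gripper_force: 3.8
time: 9.12
tcp_pos: [0.5442, -0.1997, 0.0515]
eef_rot: [3.137, 0.001, -1.498]
ft_force: [-4.6, 1.5, 7.4]
opening: -0.0003
gripper_force: 3.9
```

```bash
python3 -m jog '[[0,[0.3,0.02,0],0],[0,[0,0,0],0]]';python3 -m jog '[[0,[0.3,0.02,0],0],[0,[0,0,0],0]]'
python3 - <<'E'
from plant import arm
import cv2,numpy as np
f=arm.capture("wrist")["frame"]
cv2.imwrite("pics/c4.png",cv2.resize(f[150:350,0:280],None,fx=2.8,fy=2.8));s=arm.sense();print(s["tcp_pos"],s["ft_force"])
E
```

```text
time: 9.38
tcp_pos: [0.5468, -0.1996, 0.0514]
eef_rot: [3.136, 0.001, -1.498]
ft_force: [-6.0, 1.2, 8.9]
opening: -0.0
gripper_force: 4.0
time: 9.62
tcp_pos: [0.5498, -0.1996, 0.0515]
eef_rot: [3.136, 0.0, -1.498]
ft_force: [-5.4, -0.2, 7.7]
opening: 0.0
gripper_force: 3.9
[ 0.54980926 -0.19955009  0.05144452] [-5.62821154  0.24863699  7.14865036]
```

View pics/c4.png

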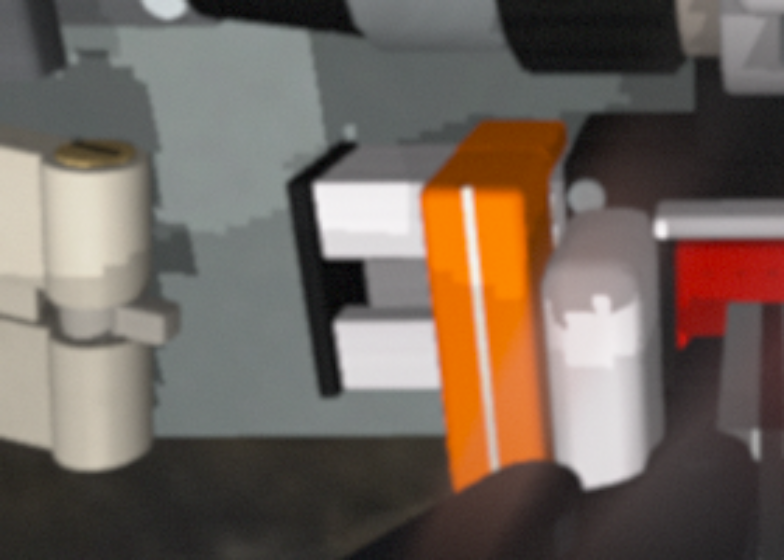

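The carriage is against the stop: the force holds at about 5.6 N while the tip slides on the plate, and the horn stands right beside the orange block. Lifting off now.

```bash
python3 -m jog '[[0,[0,0,0],0],[0,[0,0,0.3],0],[0,[0,0,0.5],0],[0,[0,0,1],0],[0,[0,0,4],0],[0,[0,0,5],0],[0,[0,0,5],0],[0,[0,0,0],0]]'
python3 - <<'E'
from plant import arm
import cv2,numpy as np
f=arm.capture("wrist")["frame"]
cv2.imwrite("pics/c5.png",f);s=arm.sense();print(s["tcp_pos"],s["ft_force"])
E
```

```text
time: 10.68
tcp_pos: [0.5553, -0.1998, 0.2149]
eef_rot: [-3.13, -0.003, -1.497]
ft_force: [0.6, 0.2, -0.3]
opening: -0.0002
gripper_force: 0.0
[ 0.55359314 -0.19924261  0.21182126] [-0.54999343  0.33259503 -1.48401297]
```

View pics/c5.png

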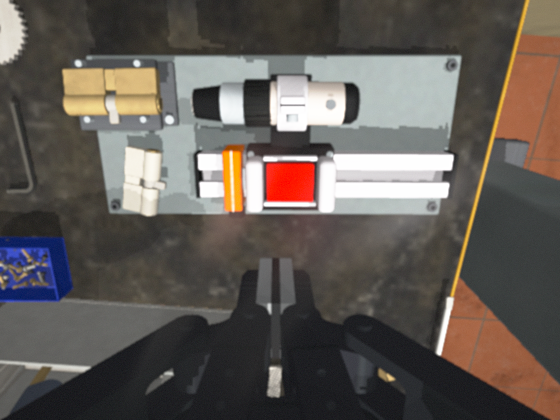

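The carriage (plate at (290,183)) sits tight against the stop at (233,180), the plate is up, and nothing else has moved. Handing in.

```bash
python3 -c "
from plant import arm
print(arm.job_done())"
```

```text
the job is handed in; nothing more can be done
None
```

I pressed the red plate, pushed the carriage up against the orange stop and lifted off, and the last picture shows it resting there with the plate up and everything else in place; the job is handed in, but no verdict was returned.

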